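# Check the three hob zones with the contact probe

### The arm

A 7-joint arm with a two-finger parallel gripper is mounted at the origin on the work surface. World frame = base frame: x ahead of the robot, y to its left, z up, the work surface at z = 0. Lengths are in m, angles in rad, forces in N, time in s.
With the tool pointing down it reaches from about 0.35 to 0.9 m from the base axis. Payload 8.1 kg.
Tool frame: the origin (TCP) lies at the very end of the fingers, on their centre line; the grasp point (between the pads) lies 19 mm behind it; z points along the fingers, y is the line along which they close (so a half turn about z gives the same grasp; the last joint's range is limited). The gripper opens to 92 mm and grips with 3 to 60 N. Pads are 19 mm wide; open, the fingers measure 130 mm over their backs; the gripper's body (75 mm by 190 mm) begins 47 mm behind the grasp point.
Start: joints at [-1.444, 0.434, 0.025, 1.573, -0.012, 1.134, -0.075], TCP at [0.142, 0.609, 0.227] pointing down, gripper open.
Joint ranges: [-2.62, 2.62], [-0.44, 2.09], [-1.27, 1.32], [0.08, 2.57], [-1.32, 4.46], [0.12, 2], [-2.74, 2.74]. Speed limits (rad/s): [2.22, 2.22, 3.01, 3.01, 3.14, 3.14, 3.14].

### API

Orientations are given as a rotation vector (axis times angle).
In Python, from cell import arm gives the robot as it stands.
- The arm moves only by the tool carry_out, never from a script. Its argument "commands" is a list of rows, each a list of 7 numbers: the opening, from 0 (shut) to 1 (fully open), then the shift along the tool's x, y, z each as a share of 0.025 m, from -1 to 1, then the turn, a rotation vector about the tool's x, y, z each as a share of 0.1 rad, from -1 to 1. A call has 1 to 8 rows; each row shifts and turns the commanded pose from where the row before left it, along the tool's axes as they then stand; what a row does not reach is not made up. A row lasts 1/10 s, in which the tool goes at most 50 mm and 8.59 degrees, less where a joint would pass 70% of its speed; a pose out of reach is approached as far as the arm can. A call with a number of a shift or a turn outside -1 to 1 is refused whole. A call with a gripper value outside its range is refused whole. The fingers move at their own pace and stop on an object; "squeeze" is the grip in N (left out, the last holds). Time passes only in rows, so rows that do not move let the fingers close. It gives the time, the measured TCP pose, the force, the opening and the grip force at its end, in the units of the state.
- arm.observe(): the state, without advancing time (a new reading comes with each control period).
- arm.get_image(name): name is "scene" or "top"; returns a dict with "pixels" (384x512x3 uint8, red, green, blue), "range_z" (384x512 float32, m along the optical axis (not along the pixel's ray), 0 where there is no reading), "mtx" (3x3 intrinsics, pixels), "R" (3x3) and "t" (3): a world point X has camera coordinates R X + t. Camera axes: x right, y down, z forward; pixel columns grow to the right and rows downward; lengths in m; the calibration is good to about 2 mm. A picture is of the moment at which its call begins.
- arm.sign_off(): hands the job in; it is judged then, once.
The state is a dict: "clock": time; "joints": joint angles; "dq": joint speeds; "joint_efforts": joint torques, N m; "position": TCP position; "ee_rot": TCP orientation; "force": force on the tool from outside, world axes, zero at the start; "ft_torque": the same for the moment, N m; "width": opening from 0.0 (shut) to 1.0 (fully open); "gripper_force": force on a finger pad.
Only numpy, scipy, OpenCV 4.12 (cv2) and the standard library are available. Lean on these libraries where they do the work, as an engineer would, in place of code of your own. Each camera call takes 0.05 s, during which the arm holds its last target. There are 200 camera calls.

### The job

Lift the kettle off the hob and set it down gently, fully on the round wooden trivet, keeping it level. Then take the contact probe from its stand and press its spring tip gently and briefly on the steel dot in the middle of each cooking zone: smallest zone first, then the medium one, then the largest. Put the probe back upright in its stand, and leave the pepper mill, the oil bottle and the jar where they are.

Things in the scene. Friction and masses are not known exactly. Their poses are not given: they have to be found in the camera images.
- hob: Table-top glass hob, fixed slab 250 (x) by 480 (y) by 50 mm high, steel with black glass top; origin under its centre. Three zones, thin grey rings flush with the glass, in a row along its y, 155 mm apart, their order varies. The mill and oil bottle stand on it towards its far (+x) edge, the kettle in front of them.
- dot_small (a point): Centre of the steel dot (20 mm across, flush with the glass, 50 mm above the worktop) in the middle of the smallest zone (ring 72 mm across). May be hidden under the kettle.
- dot_medium (a point): The same for the medium zone (ring 106 mm across).
- dot_large (a point): The same for the largest zone (ring 144 mm across).
- kettle: Loose steel stovetop kettle, about 0.6 kg: round body 140 mm across, 114 mm high with its lid knob, flat base 110 mm across; origin at the centre of its underside, z up. A spout along its -x reaches 110 mm from the axis. Fixed bail handle: a black straight grip bar along its x, 100 long, 20 wide, 18 mm high, centred 168 mm above the underside, on posts 45 mm either side of the axis.
- kettle_grip (a point): Centre of the kettle's grip bar; x runs along the bar, z up.
- trivet_top (a point): Centre of the trivet's top face.
- stand: Fixed aluminium probe stand 70 by 70 by 95 mm high: a 12 mm top plate on four corner posts over a base plate; origin under its centre.
- stand_seat (a point): Centre of the 19 mm round through hole in the stand's top plate, at the top face (95 mm above the worktop).
- probe: Loose contact probe, 0.13 kg, hanging upright in the stand. White plastic handle 30 (x) by 24 (y) by 85 mm high, whose flat underside rests on the stand's top plate; origin at the centre of that underside, z up along the handle. Below it a steel shaft 9 mm across reaches to z = -55 mm and a thin spring plunger with a round 8 mm end goes on to z = -72 mm.
- probe_grip (a point): Middle of the gripping part of the probe's handle, 55 mm above the probe's origin; axes as the probe.
- probe_tip (a point): Lowest point of the probe's spring tip, 72 mm below the probe's origin when free.
- plunger (a joint): How far the probe's spring tip is pressed in (m): 0 free, 0.010 fully in; it takes about 1.2 N to start and 4.2 N at the end. A good touch presses it in 3 to 7 mm.
- mill: Loose dark wooden pepper mill, 50 mm across, 175 mm high, standing on the hob; origin under its centre. Leave alone.
- oil: Loose green glass oil bottle, 52 mm across, 180 mm high, standing on the hob; origin under its centre. Leave alone.
- jar: Loose white jar with steel cap, 80 mm across, 120 mm high, on the worktop; origin under its centre. Leave alone.
- trivet: Round wooden trivet, fixed, 170 mm across and 10 mm high; origin under its centre.
Mind the look-alikes: they are no part of the job. Several things have the shape of the probe; the one meant has the colours described above.

How it is judged:
On the way, in this order (a step that is already met when the one before it is completed fails the run):
1. the kettle stands on the trivet, released (distance between kettle and trivet_top below 0.03 m and angle between kettle's own z axis and vertical below 0.1 rad and contact force between the fingers and kettle below 0.05 N and linear speed of kettle below 0.03 m/s), for 0.2 s.
2. the held probe's spring tip is pressed in at least 1.5 mm on the smallest zone's dot (distance between probe_tip and dot_small below 0.01 m and value of joint plunger above 0.0015 m and contact force between probe and hob above 0.5 N and contact force between the fingers and probe above 1 N), for 0.15 s.
3. then on the medium zone's dot (distance between probe_tip and dot_medium below 0.01 m and value of joint plunger above 0.0015 m and contact force between probe and hob above 0.5 N and contact force between the fingers and probe above 1 N), for 0.15 s.
4. then on the largest zone's dot (distance between probe_tip and dot_large below 0.01 m and value of joint plunger above 0.0015 m and contact force between probe and hob above 0.5 N and contact force between the fingers and probe above 1 N), for 0.15 s.
At the end, for the whole second after the job is handed in: The probe is back in its stand at rest, its origin within 12 mm of the seat and upright within 0.15 rad; the kettle stands at rest on the trivet, the centre of its base within 30 mm of the trivet's centre, upright within 0.1 rad (distance between probe and stand_seat below 0.012 m and angle between probe's own z axis and vertical below 0.15 rad and linear speed of each of probe, kettle below 0.03 m/s and distance between kettle and trivet_top below 0.03 m and angle between kettle's own z axis and vertical below 0.1 rad); the robot touches nothing.
It fails at once if the probe is pressed on the hob with more than 20 N (contact force between probe and hob above 20 N).
It fails at once if the kettle is tilted more than 0.4 rad (angle between kettle's own z axis and vertical above 0.4 rad).
It fails at once if the kettle is dropped: let go in the air more than 15 mm above the trivet's top (distance of kettle from where it was at the start of the episode above 0.02 m and z of kettle in the frame of trivet_top above 0.015 m and contact force between the fingers and kettle below 0.05 N and contact force between kettle and hob below 0.05 N).
It fails at once if the mill, the oil bottle or the jar is moved more than 30 mm or tipped (distance of any of mill, oil, jar from where it was at the start of the episode above 0.03 m or angle between any of mill, oil, jar's own z axis and vertical above 0.5 rad).
It also fails if it takes over 72 s, if anything falls off the work surface, if the arm or the gripper's body presses on something with over 40 N, if the wrist force passes 120 N, or if a joint passes its speed limit or range.

## Working session

There is one attempt and no reset: what is moved stays moved. The work goes in short steps, Python scripts to look and compute and a tool call to move; the robot and the scene stay as the last step left them, time stands still between calls to the robot, and variables do not carry over. Pictures are saved under pics/ and viewed, at most 12 in all, crops included, and the job is handed in when it is done.

Besides the shell and the picture viewer there is one more tool, called as name([rows], argument=value, ...), one row to a line, values as JSON. carry_out: Moves the arm, as the interface text tells. Shift numbers are shares of 0.025 m and turn numbers shares of 0.1 rad, none past 1 either way. Its arguments: {"type":"object","properties":{"commands":{"type":"array"},"squeeze":{"type":"number"}},"required":["commands"]}

```bash
mkdir -p pics; ls; cat > h.py <<'E'
import numpy as np, cv2, pickle
from cell import arm
def snap(n,save):
    im=arm.get_image(n); pickle.dump(im,open(f'pics/{save}.pkl','wb'))
    cv2.imwrite(f'pics/{save}.png',im['pixels'][:,:,::-1]); return im
def load(save): return pickle.load(open(f'pics/{save}.pkl','rb'))
def world(im):
    h,w=im['range_z'].shape; v,u=np.mgrid[:h,:w]; K=im['mtx']; z=im['range_z']
    c=np.stack([(u-K[0,2])/K[0,0]*z,(v-K[1,2])/K[1,1]*z,z],-1)
    return (c-im['t'])@im['R']
E
python3 - <<'E'
from h import *
o=arm.observe(); print({k:np.round(v,3) for k,v in o.items()})
a=snap('scene','s0');b=snap('top','t0')
for i in(a,b): print(i['mtx'],-i['R'].T@i['t'],i['R'])
E
```

```text
pics
{'clock': np.float64(0.0), 'joints': array([-1.444,  0.435,  0.025,  1.574, -0.012,  1.134, -0.075]), 'dq': array([ 0.001, -0.001,  0.001,  0.   , -0.002, -0.002,  0.001]), 'joint_efforts': array([-1.0000e-03, -6.6788e+01,  9.8400e-01, -3.1445e+01, -6.1000e-02,
        4.3000e-02,  0.0000e+00]), 'position': array([0.142, 0.608, 0.226]), 'ee_rot': array([-3.600e-01, -3.121e+00,  2.000e-03]), 'force': array([-0.268, -0.051,  0.425]), 'ft_torque': array([ 0.006, -0.007,  0.016]), 'gripper_force': np.float64(0.0), 'width': np.float64(1.002)}
[[396.97010402   0.         253.80806186]
 [  0.         396.97010402 187.5679266 ]
 [  0.           0.           1.        ]] [ 0.98810131 -0.41618683  0.88212139] [[ 0.74702984  0.66473788 -0.00836434]
 [ 0.45992009 -0.52585953 -0.71550351]
 [-0.48002075  0.53065554 -0.69855907]]
[[493.13170542   0.         245.99479638]
 [  0.         493.13170542 196.73227471]
 [  0.           0.           1.        ]] [0.28324768 0.11610844 1.38563938] [[ 0.02900521 -0.99949716  0.01281096]
 [-0.98665767 -0.03068201 -0.15989139]
 [ 0.16020406 -0.00800235 -0.98705148]]
```

View pics/s0.png

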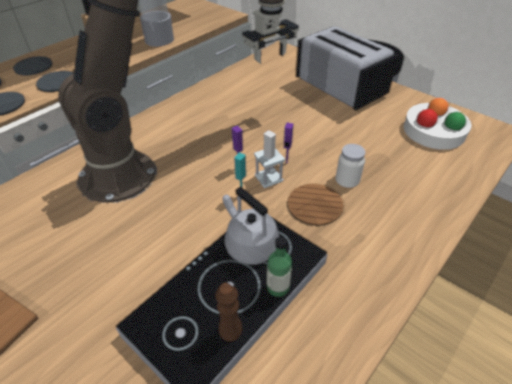

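View pics/t0.png

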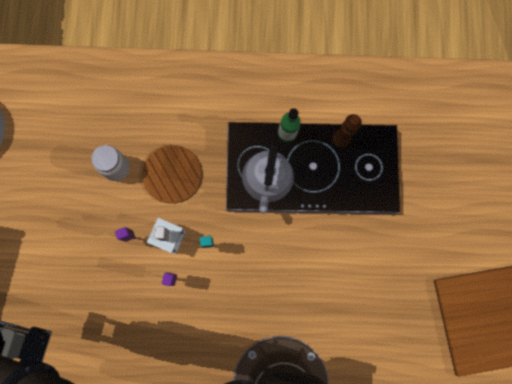

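Scene: the kettle is at scene (252,230) / top (267,175), over the left zone. The trivet is at top (172,174), the stand with the white probe at top (164,235), the small zone at top (369,167) and the large one at top (313,167).
Could be taken for the probe: purple at top (124,234), purple at (169,280), teal at (206,241), and white in the stand at (164,235). I choose the white one and check it in a close crop.

```bash
python3 - <<'E'
from h import *
a=load('s0');b=load('t0')
A=cv2.resize(a['pixels'][115:275,200:320],None,fx=3.3,fy=3.3,interpolation=2)
B=cv2.resize(b['pixels'][135:265,130:300],None,fx=4,fy=4,interpolation=2)[:528]
cv2.imwrite('pics/ca.png',A[:,:,::-1]);cv2.imwrite('pics/cb.png',B[:,:,::-1])
for n,i in(('s',a),('t',b)):
    W=world(i)
    def P(u,v): print(n,u,v,np.round(W[v,u],3))
    if n=='t':
        for q in[(172,174),(369,167),(313,167),(267,168),(164,235),(162,231),(110,162),(124,234),(169,280),(206,241),(232,128),(396,130),(396,208),(232,208)]:P(*q)
    # trivet circle
    px=i['pixels'].astype(int)
    m=(abs(W[...,2]-.01)<.006)&(px[...,0]<170)&(W[...,0]>.3)&(W[...,0]<.8)&(W[...,1]>.1)&(W[...,1]<.6)
    m=(px[...,0]-px[...,2]>30)&m
    k,l,st,c=cv2.connectedComponentsWithStats(m.astype(np.uint8))
    j=1+np.argmax(st[1:,4]); Q=W[l==j]; print('trivet',st[j],Q.min(0),Q.max(0),(Q.min(0)+Q.max(0))/2)
    # grip bar: z in 0.2..0.23
    m=(W[...,2]>.214)&(W[...,2]<.235)&(px.max(-1)<80)&(W[...,0]>.3)&(W[...,0]<.72)&(abs(W[...,1])<.35)
    Q=W[m];print('bar',len(Q),Q.mean(0)); 
    if len(Q): r=cv2.minAreaRect(Q[:,:2].astype(np.float32)*1000);print(r)
    # probe handle top
    m=(W[...,2]>.165)&(W[...,2]<.19)&(px.min(-1)>120)&(W[...,0]<.6)&(W[...,0]>.2)&(W[...,1]>.1)&(W[...,1]<.5)
    Q=W[m];print('probe',len(Q),Q.mean(0)); 
    if len(Q): print(cv2.minAreaRect(Q[:,:2].astype(np.float32)*1000))
    m=(abs(W[...,2]-.095)<.006)&(W[...,0]<.6)&(W[...,0]>.2)&(W[...,1]>.2)&(W[...,1]<.45)&(px.max(-1)-px.min(-1)<40)
    Q=W[m];print('stand',len(Q),Q.mean(0)); 
    if len(Q): print(cv2.minAreaRect(Q[:,:2].astype(np.float32)*1000))
    # hob
    m=(abs(W[...,2]-.05)<.007)&(W[...,0]>.35)&(W[...,0]<.9)&(abs(W[...,1])<.45)&(px.max(-1)<110)
    Q=W[m];print('hob',cv2.minAreaRect(Q[:,:2].astype(np.float32)*1000),Q[:,2].mean())
E
```

```text
trivet [ 287  184   56   41 1812] [0.48638352 0.2356931  0.00401232] [0.65416795 0.41384638 0.01529031] [0.57027574 0.32476974 0.00965132]
bar 488 [0.60999898 0.0043403  0.22437713]
((637.7718505859375, -22.58404541015625), (122.49533081054688, 286.93316650390625), 35.71034240722656)
probe 92 [0.38965294 0.31446344 0.17581675]
((386.6949157714844, 317.2079772949219), (34.58681106567383, 27.199148178100586), 4.457935333251953)
stand 349 [0.41094028 0.3302828  0.09444051]
((432.8695983886719, 366.53106689453125), (348.23016357421875, 132.0249786376953), 46.2735710144043)
hob ((567.91015625, 61.443878173828125), (326.5672302246094, 768.163818359375), 10.970170021057129) 0.04976321514619668
t 172 174 [0.566 0.317 0.009]
t 369 167 [ 0.594 -0.234  0.052]
t 313 167 [ 0.589 -0.078  0.05 ]
t 267 168 [0.543 0.058 0.226]
t 164 235 [0.379 0.306 0.166]
t 162 231 [0.388 0.309 0.181]
t 110 162 [0.57  0.465 0.118]
t 124 234 [0.38  0.407 0.154]
t 169 280 [0.27  0.289 0.159]
t 206 241 [0.368 0.202 0.157]
t 232 128 [0.694 0.15  0.051]
t 396 130 [ 0.703 -0.311  0.051]
t 396 208 [ 0.481 -0.306  0.053]
t 232 208 [0.467 0.143 0.053]
trivet [ 141  144   61   59 2627] [0.48436564 0.23468431 0.0040069 ] [0.65454106 0.40659659 0.0159846 ] [0.56945335 0.32064045 0.00999575]
bar 513 [ 0.59920937 -0.00330716  0.226176  ]
((632.563720703125, -20.694488525390625), (122.86111450195312, 287.046630859375), 36.36817932128906)
probe 128 [0.38586257 0.3171798  0.1790977 ]
((385.44781494140625, 316.9808349609375), (29.56662368774414, 24.021045684814453), 2.4555752277374268)
stand 579 [0.39358444 0.3225038  0.09544145]
((422.9466857910156, 373.47210693359375), (355.3450927734375, 141.99810791015625), 44.55995559692383)
hob ((574.9505615234375, 60.104461669921875), (296.1080322265625, 774.3374633789062), 7.286797523498535) 0.05081366819430345
```

View pics/ca.png

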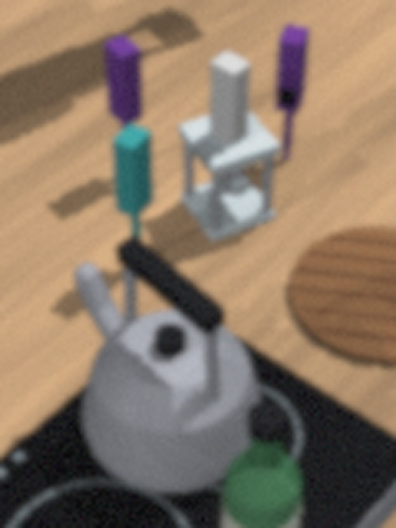

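View pics/cb.png

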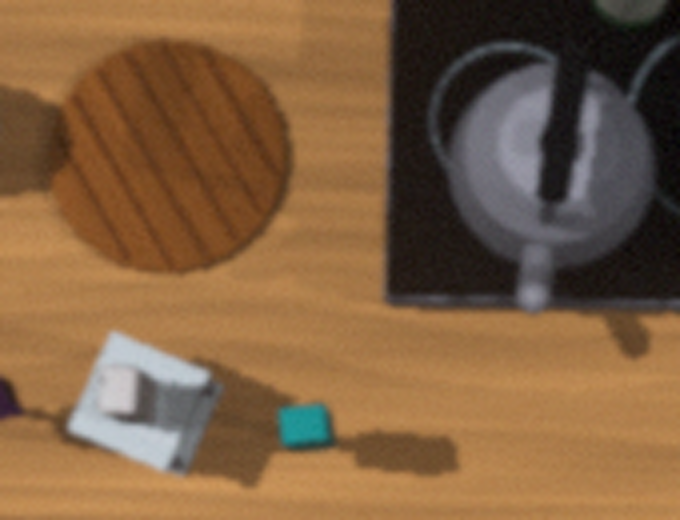

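The crops show the white probe upright in the stand, with the purple and teal look-alikes outside it. The kettle's bar runs nearly along x, slightly turned. Next I refine the numbers.

```bash
cat > m.py <<'E'
from h import *
def rect(Q): 
    (c,s,a)=cv2.minAreaRect(Q[:,:2].astype(np.float32)*1000)
    if s[0]<s[1]: a+=90
    return np.round(c,1),np.round(sorted(s),1),'long axis deg',round((a+90)%180-90,1)
def region(W,px,lo,hi,cond=None):
    m=np.all((W>lo)&(W<hi),-1)
    if cond is not None: m&=cond
    return m
E
python3 - <<'E'
from m import *
for n in('s0','t0'):
    i=load(n);W=world(i);px=i['pixels'].astype(int);mx=px.max(-1);sat=mx-px.min(-1);print(n)
    Q=W[region(W,px,(.5,-.05,.215),(.68,.15,.24),mx<90)];
    Q=Q[abs(Q[:,1]-np.median(Q[:,1]))<.03]
    print('bar',len(Q),rect(Q),np.median(Q,0),Q.min(0),Q.max(0))
    q=Q[:,:2]-Q[:,:2].mean(0);v=np.linalg.svd(q,full_matrices=0)[2][0];print(' pca',np.degrees(np.arctan(v[1]/v[0])))
    Q=W[region(W,px,(.33,.26,.174),(.45,.37,.19),sat<50)];print('probe top',len(Q),rect(Q),np.median(Q[:,2]))
    Q=W[region(W,px,(.33,.26,.091),(.45,.37,.1),sat<50)];print('stand',len(Q),rect(Q))
    for nm,lo,hi in(('purpleA',(.34,.37,.14),(.42,.45,.2)),('purpleB',(.23,.25,.14),(.31,.33,.2)),('teal',(.33,.17,.14),(.41,.24,.2)),('oil',(.6,-.05,.16),(.75,.08,.25)),('mill',(.6,-.25,.16),(.75,-.1,.25)),('jar',(.5,.41,.1),(.65,.53,.14))):
        m=region(W,px,lo,hi,(sat>40) if nm in('purpleA','purpleB','teal') else None)
        Q=W[m]; print(nm,len(Q),rect(Q) if len(Q) else '',Q[:,2].max() if len(Q) else '')
    # dots: bright pixels on the hob
    m=region(W,px,(.45,-.33,.044),(.73,.16,.057),(mx>150))
    k,l,st,c=cv2.connectedComponentsWithStats(m.astype(np.uint8))
    for j in range(1,k):
        if st[j,4]>=6: print('blob',st[j],c[j].round(1),np.round(W[l==j].mean(0),4))
    # hob corners
    m=region(W,px,(.4,-.4,.045),(.8,.17,.056),(mx<110)); 
    k,l,st,c=cv2.connectedComponentsWithStats(m.astype(np.uint8));j=1+np.argmax(st[1:,4]);print('hob',rect(W[l==j]))
E
```

```text
s0
bar 312 (array([557.2,  49.6]), array([20.7, 95.2]), 'long axis deg', -9.0) [0.56102219 0.04615649 0.22586387] [0.51026456 0.03415141 0.21544997] [0.60506879 0.0641529  0.2297194 ]
 pca -7.790489739890178
probe top 65 (array([389.8, 316.9]), array([24.8, 32.5]), 'long axis deg', -6.0) 0.17868011967755684
stand 251 (array([387.8, 318.4]), array([72.3, 72.4]), 'long axis deg', -21.3)
purpleA 61 (array([386.4, 413.9]), array([20.6, 30.9]), 'long axis deg', -62.8) 0.15987832283029826
purpleB 71 (array([275.5, 293.2]), array([23.6, 29.3]), 'long axis deg', -15.2) 0.15796680271757374
teal 83 (array([372.3, 203.8]), array([22.6, 29.5]), 'long axis deg', -76.9) 0.15883798439174188
oil 585 (array([651.1,  10.3]), array([ 48.9, 123.6]), 'long axis deg', -20.0) 0.23163865239974876
mill 573 (array([ 679.2, -156.5]), array([34.4, 42.3]), 'long axis deg', 55.5) 0.22561522330986258
jar 363 (array([583.8, 480.4]), array([68.5, 68.6]), 'long axis deg', 70.6) 0.12339353469181479
blob [176 329   8   8  48] [179.9 332.6] [ 0.5966 -0.2298  0.0504]
hob (array([595.1, -75.2]), array([247.9, 477.6]), 'lo
[... 511 characters left out ...]
purpleB 125 (array([273. , 294.9]), array([24.2, 28.7]), 'long axis deg', -13.9) 0.16265655080701252
teal 106 (array([369.2, 203.8]), array([22.2, 27.5]), 'long axis deg', -84.5) 0.16513721121025018
oil 339 (array([646.7,  11.7]), array([ 48.6, 116.1]), 'long axis deg', -20.2) 0.23511036710533775
mill 315 (array([ 672.9, -151.5]), array([37.9, 42.4]), 'long axis deg', 18.3) 0.23112965960748547
jar 590 (array([581.2, 481.1]), array([68.2, 68.9]), 'long axis deg', 10.5) 0.1275045240589756
blob [311 165   4   3   8] [312.6 166. ] [ 0.5921 -0.0771  0.0505]
blob [368 165   3   4   9] [368.8 166.7] [ 0.5949 -0.233   0.0519]
hob (array([592.6, -76.3]), array([249.5, 476.8]), 'long axis deg', -89.1)
```

carry_out([
  [1,0,0,-1,0,0,-0.5],
  [1,0,0,-1,0,0,-0.5],
  [1,-0.95,-1,0,0,0,0],
  [1,-0.95,-1,0,0,0,0],
  [1,-0.95,-1,0,0,0,0],
  [1,-0.95,-1,0,0,0,0],
  [1,-0.95,-1,0,0,0,0],
  [1,-0.95,-1,0,0,0,0],
])

```text
clock: 0.9
position: [0.2649, 0.4399, 0.2765]
ee_rot: [-0.204, -3.135, 0.001]
force: [0.1, -0.6, 0.7]
width: 1.0
gripper_force: 0.0
```

```bash
cat > g.py <<'E'
import sys
from h import *
from scipy.spatial.transform import Rotation as R
def to(x,y,z,yaw):
    """remaining move in tool units; yaw = world angle (deg) of tool y minus 90"""
    o=arm.observe(); M=R.from_rotvec(o['ee_rot']); p=np.array(o['position'])
    c,s=np.cos(np.radians(yaw)),np.sin(np.radians(yaw))
    T=R.from_matrix(np.array([[-c,-s,0],[-s,c,0],[0,0,-1]]).T)
    T=R.from_matrix(np.array([[-c,-s,0],[-s,c,0],[0,0,-1]]).T) 
    d=np.array([x,y,z])-p
    print('t',round(o['clock'],2),'pos',p.round(4),'err mm',(d*1000).round(1),'units now',(M.inv().apply(d)/.025).round(2),'units after turn',(T.inv().apply(d)/.025).round(2),'turn',((M.inv()*T).as_rotvec()/.1).round(3),'F',np.round(o['force'],2),'w',round(float(o['width']),3),'gf',round(float(o['gripper_force']),2),'j',np.round(o['joints'],2))
if __name__=='__main__': to(*map(float,sys.argv[1:]))
E
python3 g.py .5555 .05 .28 -7.2
```

```text
t 0.9 pos [0.2649 0.4399 0.2765] err mm [ 290.6 -389.9    3.5] units now [-13.55 -13.96  -0.14] units after turn [-13.49 -14.02  -0.14] turn [-0.005 -0.002 -0.042] F [ 0.15 -0.57  0.66] w 1.0 gf 0.0 j [-1.19  0.21  0.06  1.77 -0.01  1.16  0.32]
```

carry_out([
  [1,-0.97,-1,0,0,0,0],
  [1,-0.97,-1,0,0,0,0],
  [1,-0.97,-1,0,0,0,0],
  [1,-0.97,-1,0,0,0,0],
  [1,-0.97,-1,0,0,0,0],
  [1,-0.97,-1,0,0,0,0],
  [1,-0.97,-1,0,0,0,0],
  [1,-0.97,-1,0,0,0,0],
])

```text
clock: 1.7
position: [0.4312, 0.2166, 0.2766]
ee_rot: [-0.204, -3.135, 0.0]
force: [0.4, 0.0, -0.3]
width: 1.001
gripper_force: 0.0
```

carry_out([
  [1,-0.97,-1,0,0,0,0],
  [1,-0.97,-1,0,0,0,0],
  [1,-0.97,-1,0,0,0,0],
  [1,-0.97,-1,0,0,0,0],
  [1,-0.97,-1,0,0,0,0],
  [1,-0.9,-0.95,0,0,0,0],
  [1,0,0,0,0,0,0],
])

```text
clock: 2.4
position: [0.5556, 0.0469, 0.2764]
ee_rot: [0.214, 3.134, -0.004]
force: [-0.2, 0.3, 0.3]
width: 0.999
gripper_force: 0.0
```

```bash
python3 g.py .5555 .05 .200 -7.2
```

```text
t 2.4 pos [0.5556 0.0469 0.2764] err mm [ -0.1   3.1 -76.4] units now [0.03 0.13 3.06] units after turn [0.02 0.12 3.06] turn [-0.026  0.009 -0.105] F [-0.18  0.32  0.28] w 0.999 gf 0.0 j [-0.49  0.29  0.4   1.69 -0.12  1.18  1.38]
```

carry_out([
  [1,0,0.12,0.8,0,0,-0.1],
  [1,0,0,0.8,0,0,0],
  [1,0,0,0.8,0,0,0],
  [1,0,0,0.66,0,0,0],
  [0.4,0,0,0,0,0,0],
  [0,0,0,0,0,0,0],
  [0,0,0,0,0,0,0],
  [0,0,0,0,0,0,0],
], squeeze=30)

```text
clock: 3.2
position: [0.5549, 0.055, 0.2012]
ee_rot: [0.188, 3.134, 0.001]
force: [-0.5, 0.8, -0.8]
width: 0.704
gripper_force: 0.0
```

```bash
python3 g.py .5555 .05 .200 -7.2
```

```text
t 3.2 pos [0.5549 0.055  0.2012] err mm [ 0.6 -5.  -1.2] units now [-0.05 -0.19  0.05] units after turn [-0.05 -0.19  0.05] turn [0.007 0.015 0.058] F [-0.51  0.81 -0.8 ] w 0.704 gf 0.0 j [-0.47  0.36  0.37  1.8  -0.15  1.01  1.41]
```

carry_out([
  [0,0,-0.15,0,0,0,0],
  [0,0,0,0,0,0,0],
  [0,0,0,0,0,0,0],
  [0,0,0,0,0,0,0],
  [0,0,0,0,0,0,0],
  [0,0,0,0,0,0,0],
  [0,0,0,0,0,0,0],
])

```text
clock: 3.9
position: [0.554, 0.0511, 0.2002]
ee_rot: [0.188, 3.136, -0.0]
force: [1.0, -0.5, -0.6]
width: 0.213
gripper_force: 30.0
```

```bash
python3 g.py .5555 .05 .200 -7.2; python3 g.py .5555 .05 .200 -7.2
```

```text
t 3.9 pos [0.554  0.0511 0.2002] err mm [ 1.5 -1.1 -0.2] units now [-0.06 -0.04  0.01] units after turn [-0.06 -0.04  0.01] turn [-0.     0.001  0.059] F [ 0.95 -0.53 -0.6 ] w 0.213 gf 29.97 j [-0.47  0.36  0.38  1.8  -0.15  1.01  1.42]
t 3.9 pos [0.554  0.0511 0.2002] err mm [ 1.5 -1.1 -0.2] units now [-0.06 -0.04  0.01] units after turn [-0.06 -0.04  0.01] turn [-0.     0.001  0.059] F [ 0.95 -0.53 -0.6 ] w 0.213 gf 29.97 j [-0.47  0.36  0.38  1.8  -0.15  1.01  1.42]
```

carry_out([
  [0,0,0,-0.3,0,0,0],
  [0,0,0,-0.5,0,0,0],
  [0,0,0,-0.5,0,0,0],
  [0,0,0,-0.4,0,0,0],
  [0,0,0,0,0,0,0],
], squeeze=35)

```text
clock: 4.4
position: [0.555, 0.0511, 0.2448]
ee_rot: [0.188, 3.133, 0.002]
force: [0.6, -0.1, -6.4]
width: 0.212
gripper_force: 35.0
```

```bash
python3 - <<'E'
from m import *
snap('scene','s1'); i=snap('top','t1')
cv2.imwrite('pics/s1c.png',cv2.resize(load('s1')['pixels'][150:350,110:340],None,fx=2.6,fy=2.6,interpolation=2)[:,:,::-1])
E
python3 g.py .568 .3238 .242 -7.2
```

```text
t 4.5 pos [0.554  0.0512 0.243 ] err mm [ 14.  272.6  -1. ] units now [ 0.75 10.89  0.04] units after turn [ 0.81 10.89  0.04] turn [0.004 0.005 0.058] F [ 0.78  0.26 -6.83] w 0.216 gf 34.97 j [-0.48  0.31  0.39  1.74 -0.13  1.11  1.4 ]
```

View pics/s1c.png

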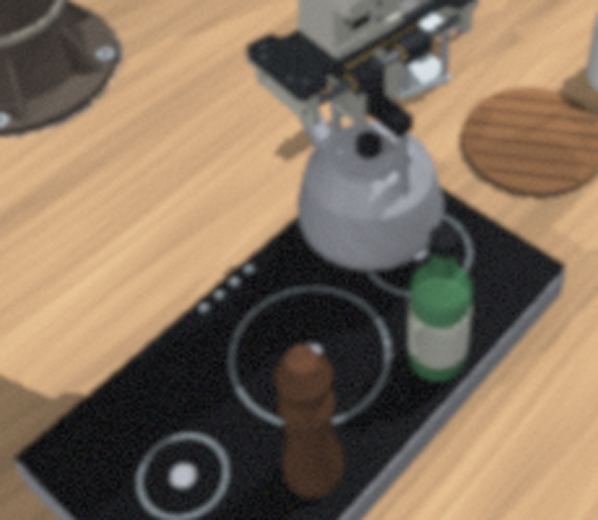

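The kettle hangs level, with its weight on the wrist (crop (370,200)). The medium ring and trivet are clear. Now I carry it over.

carry_out([
  [0,0,0.3,0,0,0,0],
  [0,0.07,0.6,0,0,0,0],
  [0,0.07,0.8,0,0,0,0],
  [0,0.07,0.9,0,0,0,0],
  [0,0.07,0.9,0,0,0,0],
  [0,0.07,0.9,0,0,0,0],
  [0,0.07,0.9,0,0,0,0],
  [0,0.07,0.9,0,0,0,0],
])

```text
clock: 5.3
position: [0.5595, 0.2092, 0.2421]
ee_rot: [-0.186, -3.135, -0.0]
force: [0.4, -0.5, -6.2]
width: 0.22
gripper_force: 35.0
```

carry_out([
  [0,0.07,0.9,0,0,0,0],
  [0,0.07,0.9,0,0,0,0],
  [0,0.07,0.9,0,0,0,0],
  [0,0.06,0.8,0,0,0,0],
  [0,0.06,0.6,0,0,0,0],
  [0,0,0.4,0,0,0,0],
  [0,0,0,0,0,0,0],
  [0,0,0,0,0,0,0],
])

```text
clock: 6.1
position: [0.5658, 0.3181, 0.2426]
ee_rot: [0.19, 3.136, -0.002]
force: [-0.4, 0.2, -5.4]
width: 0.215
gripper_force: 35.0
```

```bash
python3 g.py .5685 .3237 .162 -7.2
```

```text
t 6.1 pos [0.5658 0.3181 0.2426] err mm [  2.7   5.6 -80.6] units now [-0.08  0.24  3.23] units after turn [-0.08  0.24  3.23] turn [-0.01   0.001  0.049] F [-0.42  0.16 -5.44] w 0.215 gf 34.97 j [-0.8   0.47  0.32  1.5  -0.15  1.19  0.99]
```

carry_out([
  [0,-0.08,0.2,0.6,0,0,0],
  [0,0,0,0.8,0,0,0],
  [0,0,0,0.8,0,0,0],
  [0,0,0,0.5,0,0,0],
  [0,0,0,0.25,0,0,0],
  [0,0,0,0.1,0,0,0],
  [0,0,0,0,0,0,0],
])

```text
clock: 6.8
position: [0.5685, 0.3238, 0.1667]
ee_rot: [0.189, 3.136, 0.0]
force: [-0.5, 0.0, -5.0]
width: 0.219
gripper_force: 35.0
```

```bash
python3 g.py .5685 .3237 .160 -7.2;python3 - <<'E'
from m import *
i=snap('scene','s2');snap('top','t2')
cv2.imwrite('pics/s2c.png',cv2.resize(i['pixels'][110:250,220:400],None,fx=3.2,fy=3.2,interpolation=2)[:,:,::-1])
E
```

```text
t 6.8 pos [0.5685 0.3238 0.1667] err mm [ 0.  -0.1 -6.7] units now [-0.   -0.    0.27] units after turn [-0.   -0.    0.27] turn [0.002 0.004 0.055] F [-0.54  0.01 -5.04] w 0.219 gf 34.97 j [-0.79  0.54  0.3   1.59 -0.17  1.04  1.  ]
```

View pics/s2c.png

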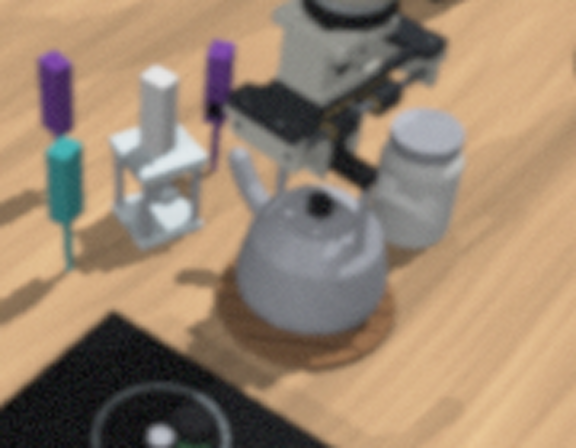

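The kettle sits centred over the trivet at crop (310,280), and the jar is clear. I lower the last few mm with small steps, watching the force.

carry_out([
  [0,0,0,0.1,0,0,0],
  [0,0,0,0.1,0,0,0],
  [0,0,0,0.06,0,0,0],
  [0,0,0,0,0,0,0],
])

```text
clock: 7.3
position: [0.5684, 0.324, 0.1603]
ee_rot: [0.188, 3.135, 0.001]
force: [0.4, 0.4, -3.4]
width: 0.212
gripper_force: 35.0
```

```bash
python3 g.py .5685 .3237 .160 -7.2
```

```text
t 7.3 pos [0.5684 0.324  0.1603] err mm [ 0.1 -0.3 -0.3] units now [-0.01 -0.01  0.01] units after turn [-0.01 -0.01  0.01] turn [0.005 0.005 0.058] F [ 0.35  0.4  -3.42] w 0.212 gf 34.97 j [-0.79  0.55  0.29  1.59 -0.18  1.03  1.  ]
```

carry_out([
  [0,0,0,0.05,0,0,0],
  [0,0,0,0,0,0,0],
  [0.6,0,0,0,0,0,0],
  [0.6,0,0,0,0,0,0],
  [0.6,0,0,0,0,0,0],
  [0.6,0,0,0,0,0,0],
  [0.6,0,0,0,0,0,0],
  [0.6,0,0,0,0,0,0],
])

```text
clock: 8.1
position: [0.5682, 0.3238, 0.1587]
ee_rot: [-0.188, -3.136, 0.0]
force: [-0.2, -0.4, -0.0]
width: 0.594
gripper_force: 0.0
```

carry_out([
  [0.6,0,0,-0.4,0,0,0],
  [0.6,0,0,-1,0,0,0],
  [0.6,0,0,-1,0,0,0],
  [0.6,0,0,-1,0,0,0],
  [0.6,0,0,-1,0,0,0],
  [0.6,0,0,-0.6,0,0,0],
])

```text
clock: 8.7
position: [0.5688, 0.324, 0.2869]
ee_rot: [0.188, 3.133, 0.003]
force: [0.2, 0.1, -0.2]
width: 0.596
gripper_force: 0.0
```

```bash
python3 g.py .3875 .317 .26 0; python3 - <<'E'
from m import *
i=snap('top','t3');s=snap('scene','s3')
for n in('s3','t3'):
    i=load(n);W=world(i);px=i['pixels'].astype(int);mx=px.max(-1);sat=mx-px.min(-1);print(n)
    Q=W[region(W,px,(.48,.27,.165),(.66,.38,.2),mx<90)]
    if len(Q):print('bar',len(Q),rect(Q),np.median(Q,0))
    m=region(W,px,(.45,-.33,.044),(.73,.16,.057),(mx>130))
    k,l,st,c=cv2.connectedComponentsWithStats(m.astype(np.uint8))
    for j in range(1,k):
        if st[j,4]>=6: print('blob',st[j],c[j].round(1),np.round(W[l==j].mean(0),4))
c=np.hstack([cv2.resize(load('t3')['pixels'][115:220,220:405],None,fx=4,fy=4,interpolation=2)])
cv2.imwrite('pics/t3c.png',c[:,:,::-1])
E
```

```text
t 8.7 pos [0.5688 0.324  0.2869] err mm [-181.3   -7.   -26.9] units now [ 7.17 -1.15  1.06] units after turn [ 7.25 -0.28  1.08] turn [ 0.019  0.025 -1.201] F [ 0.18  0.08 -0.24] w 0.596 gf 0.0 j [-0.81  0.45  0.32  1.43 -0.15  1.29  0.98]
s3
bar 228 (array([571.9, 319.7]), array([19.3, 95.4]), 'long axis deg', -6.0) [0.57488365 0.31798577 0.18479903]
blob [266 243   8   6  36] [269.7 245.8] [0.5922 0.0805 0.0504]
blob [176 329   9   8  62] [179.9 332.5] [ 0.5964 -0.2297  0.0503]
t3
blob [253 122  16   1  16] [260.5 122. ] [0.7139 0.0707 0.0512]
blob [302 123  13   1  13] [308. 123.] [ 0.7154 -0.063   0.0511]
blob [316 123   8   1   8] [319.5 123. ] [ 0.7166 -0.0956  0.0506]
blob [366 124   7   1   7] [369. 124.] [ 0.719  -0.2358  0.0487]
blob [254 162   7   6  38] [257.  164.5] [0.5912 0.0774 0.0512]
blob [310 163   7   7  37] [312.8 165.8] [ 0.5926 -0.0773  0.0512]
blob [365 164   8   7  37] [368.5 166.7] [ 0.5949 -0.2324  0.0513]
blob [226 198   1   8   8] [226.  201.5] [0.4849 0.1596 0.0514]
```

View pics/t3c.png

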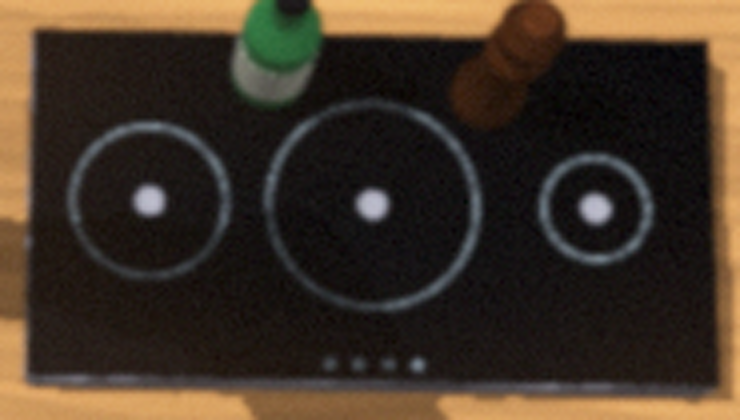

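The top crop shows three dots, at medium (150,200), large (372,204) and small (596,208). The oil and mill are unmoved, and the dots lie 155 mm apart as given. Next is the probe.

carry_out([
  [0.6,0,0,0,0,0,-0.6],
  [0.6,0,0,0,0,0,-0.6],
  [0.6,1,0,0,0,0,0],
  [0.6,1,-0.1,0,0,0,0],
  [0.6,1,-0.1,0,0,0,0],
  [0.6,1,-0.08,0,0,0,0],
  [0.6,1,0,0,0,0,0],
  [0.6,1,0,0,0,0,0],
])

```text
clock: 9.6
position: [0.4168, 0.3164, 0.283]
ee_rot: [0.0, -3.141, 0.001]
force: [0.6, 0.2, -0.2]
width: 0.601
gripper_force: 0.0
```

carry_out([
  [0.6,0.8,0,0.5,0,0,0],
  [0.6,0.4,0,0.6,0,0,0],
  [0.6,0,0,0,0,0,0],
  [0.6,0,0,0,0,0,0],
])

```text
clock: 10.0
position: [0.3884, 0.3166, 0.2562]
ee_rot: [0.0, -3.141, 0.001]
force: [0.2, 0.7, -0.1]
width: 0.599
gripper_force: 0.0
```

```bash
python3 g.py .3875 .317 .136 0
```

```text
t 10.0 pos [0.3884 0.3166 0.2562] err mm [  -0.9    0.4 -120.2] units now [0.03 0.02 4.81] units after turn [0.03 0.02 4.81] turn [-0.005 -0.002  0.002] F [ 0.15  0.73 -0.1 ] w 0.599 gf 0.0 j [-0.99  0.2   0.24  1.84 -0.05  1.1   0.84]
```

carry_out([
  [0.6,0.03,0,0.8,0,0,0],
  [0.6,0,0,0.8,0,0,0],
  [0.6,0,0,0.8,0,0,0],
  [0.6,0,0,0.8,0,0,0],
  [0.6,0,0,0.8,0,0,0],
  [0.6,0,0,0.5,0,0,0],
  [0.6,0,0,0.3,0,0,0],
  [0.6,0,0,0,0,0,0],
])

```text
clock: 10.8
position: [0.388, 0.3165, 0.1358]
ee_rot: [-0.001, -3.141, 0.001]
force: [-0.5, 0.3, -0.4]
width: 0.598
gripper_force: 0.0
```

carry_out([
  [0,0,0,0,0,0,0],
  [0,0,0,0,0,0,0],
  [0,0,0,0,0,0,0],
  [0,0,0,0,0,0,0],
  [0,0,0,0,0,0,0],
  [0,0,0,0,0,0,0],
], squeeze=20)

```text
clock: 11.4
position: [0.3876, 0.317, 0.1366]
ee_rot: [-0.0, 3.141, 0.001]
force: [-0.2, -0.9, 3.4]
width: 0.26
gripper_force: 20.0
```

```bash
python3 g.py .3875 .317 .136 0
```

```text
t 11.4 pos [0.3876 0.317  0.1366] err mm [-0.1 -0.  -0.6] units now [ 0.   -0.    0.02] units after turn [ 0.   -0.    0.02] turn [0.006 0.004 0.002] F [-0.2  -0.94  3.44] w 0.26 gf 20.0 j [-0.97  0.34  0.22  2.   -0.1   0.82  0.88]
```

carry_out([
  [0,0,0,-0.4,0,0,0],
  [0,0,0,-0.8,0,0,0],
  [0,0,0,-0.9,0,0,0],
  [0,0,0,-0.9,0,0,0],
  [0,0,0,-0.9,0,0,0],
  [0,0,0,-0.7,0,0,0],
  [0,-0.2,-0.5,0,0,0,0],
  [0,-0.38,-1,0,0,0,0],
])

```text
clock: 12.2
position: [0.4015, 0.2799, 0.2512]
ee_rot: [-0.005, 3.141, 0.001]
force: [0.4, 0.5, -1.4]
width: 0.261
gripper_force: 20.0
```

carry_out([
  [0,-0.38,-1,0,0,0,0],
  [0,-0.38,-1,0,0,0,0],
  [0,-0.38,-1,0,0,0,0],
  [0,-0.38,-1,0,0,0,0],
  [0,-0.38,-1,0,0,0,0],
  [0,-0.38,-1,0,0,0,0],
  [0,-0.38,-1,0,0,0,0],
  [0,-0.38,-1,0,0,0,0],
])

```text
clock: 13.0
position: [0.4775, 0.077, 0.2505]
ee_rot: [-0.001, -3.14, 0.001]
force: [1.0, 0.9, -0.7]
width: 0.259
gripper_force: 20.0
```

carry_out([
  [0,-0.38,-1,0,0,0,0],
  [0,-0.38,-1,0,0,0,0],
  [0,-0.38,-1,0,0,0,0],
  [0,-0.38,-1,0,0,0,0],
  [0,-0.38,-1,0,0,0,0],
  [0,-0.38,-1,0,0,0,0],
  [0,-0.38,-1,0,0,0,0],
  [0,-0.38,-1,0,0,0,0],
])

```text
clock: 13.8
position: [0.5531, -0.1227, 0.2504]
ee_rot: [-0.001, -3.14, 0.0]
force: [-0.6, 0.5, -1.5]
width: 0.257
gripper_force: 20.0
```

carry_out([
  [0,-0.38,-1,0,0,0,0],
  [0,-0.38,-1,0,0,0,0],
  [0,-0.3,-0.9,0,0,0,0],
  [0,-0.2,-0.6,0,0,0,0],
  [0,0,0,0,0,0,0],
  [0,0,0,0,0,0,0],
])

```text
clock: 14.4
position: [0.5849, -0.208, 0.2506]
ee_rot: [-0.001, -3.14, -0.001]
force: [0.3, -0.2, -1.8]
width: 0.259
gripper_force: 20.0
```

```bash
python3 g.py .5957 -.231 .175 0; python3 - <<'E'
from m import *
s=snap('scene','s4');t=snap('top','t4')
c=np.hstack([cv2.resize(s['pixels'][230:374,100:250],(500,480),interpolation=2),cv2.resize(s['pixels'][110:270,225:325],(300,480),interpolation=2)])
cv2.imwrite('pics/s4c.png',c[:,:,::-1])
E
```

```text
t 14.4 pos [ 0.5849 -0.208   0.2506] err mm [ 10.8 -23.  -75.6] units now [-0.44 -0.92  3.02] units after turn [-0.43 -0.92  3.03] turn [ 0.007 -0.011 -0.004] F [ 0.3  -0.23 -1.8 ] w 0.259 gf 20.0 j [-0.1   0.44  0.53  1.58 -0.23  1.19  2.04]
```

View pics/s4c.png

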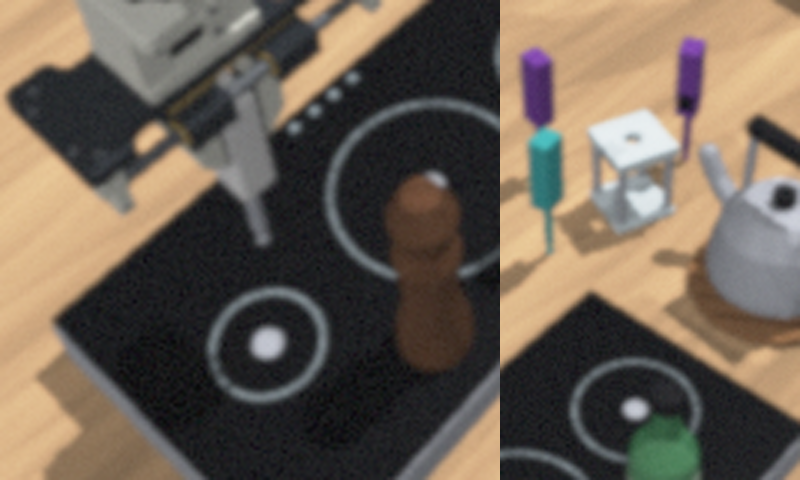

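The probe is held upright (tip at crop (263,243)), the stand is empty and the kettle is on the trivet. I move over the small dot and stop 12 mm above it.

carry_out([
  [0,-0.22,-0.46,0,0,0,0],
  [0,-0.22,-0.46,0.4,0,0,0],
  [0,0,0,0.8,0,0,0],
  [0,0,0,0.8,0,0,0],
  [0,0,0,0.7,0,0,0],
  [0,0,0,0.3,0,0,0],
  [0,0,0,0,0,0,0],
  [0,0,0,0,0,0,0],
])

```text
clock: 15.3
position: [0.5968, -0.2317, 0.1767]
ee_rot: [0.0, 3.141, -0.001]
force: [0.2, 0.2, -0.7]
width: 0.259
gripper_force: 20.0
```

```bash
python3 g.py .5957 -.231 .158 0; python3 - <<'E'
from m import *
s=snap('scene','s5')
c=cv2.resize(s['pixels'][280:360,140:240],None,fx=6,fy=6,interpolation=2)
cv2.imwrite('pics/s5c.png',c[:,:,::-1])
p=s['R']@np.array([.5957,-.231,.062])+s['t'];q=s['mtx']@p;print('expected tip px in crop',(q[:2]/q[2]-[140,280])*6)
p=s['R']@np.array([.5957,-.231,.05])+s['t'];q=s['mtx']@p;print('dot',(q[:2]/q[2]-[140,280])*6)
E
```

```text
t 15.3 pos [ 0.5968 -0.2317  0.1767] err mm [ -1.1   0.7 -18.7] units now [0.05 0.03 0.75] units after turn [0.05 0.03 0.75] turn [-0.004  0.006 -0.001] F [ 0.2   0.2  -0.71] w 0.259 gf 20.0 j [-0.05  0.53  0.51  1.63 -0.29  1.06  2.11]
expected tip px in crop [230.68077557 301.51024044]
dot [235.3234512  316.80427275]
```

View pics/s5c.png

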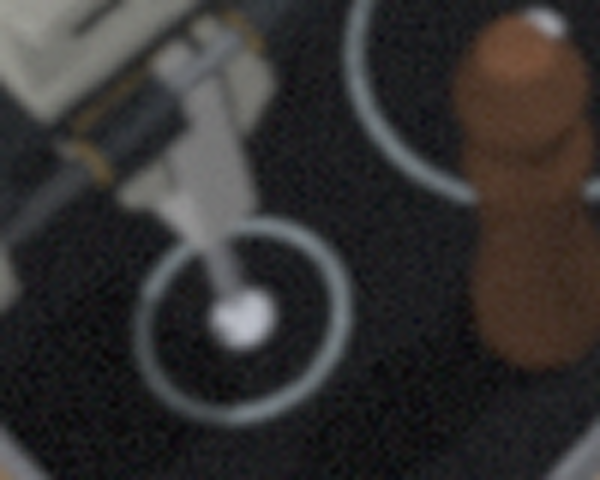

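The tip is right above the dot (dot at crop (243,318), shaft end at (230,290)). Pressing.

carry_out([
  [0,0.04,0.02,0.35,0,0,0],
  [0,0,0,0.2,0,0,0],
  [0,0,0,0.1,0,0,0],
  [0,0,0,0.08,0,0,0],
  [0,0,0,0,0,0,0],
  [0,0,0,0,0,0,0],
  [0,0,0,0,0,0,0],
])

```text
clock: 16.05
position: [0.5956, -0.2307, 0.1583]
ee_rot: [-0.0, 3.141, -0.0]
force: [1.1, -0.3, 1.7]
width: 0.263
gripper_force: 20.0
```

```bash
python3 g.py .5957 -.231 .158 0
```

```text
t 16.05 pos [ 0.5956 -0.2307  0.1583] err mm [ 0.1 -0.3 -0.3] units now [-0.   -0.01  0.01] units after turn [-0.   -0.01  0.01] turn [-0.     0.005  0.001] F [ 1.14 -0.33  1.66] w 0.263 gf 20.0 j [-0.04  0.55  0.5   1.65 -0.3   1.02  2.12]
```

carry_out([
  [0,0,0,-0.4,0,0,0],
  [0,0,0,-0.7,0,0,0],
  [0,0,0.4,-0.57,0,0,0],
  [0,0.03,0.8,0,0,0,0],
  [0,0.03,1,0,0,0,0],
  [0,0.03,1,0,0,0,0],
  [0,0.03,1,0,0,0,0],
  [0,0.03,1,0,0,0,0],
])

```text
clock: 16.85
position: [0.5915, -0.0988, 0.2004]
ee_rot: [-0.001, 3.141, 0.001]
force: [-0.0, -0.7, -1.1]
width: 0.26
gripper_force: 20.0
```

carry_out([
  [0,0,1,0,0,0,0],
  [0,0,1,0,0,0,0],
  [0,0,1,0,0,0,0],
  [0,0,1,0,0,0,0],
  [0,0,1,0,0,0,0],
  [0,0,0.8,0,0,0,0],
  [0,0,0.5,0,0,0,0],
  [0,0,0,0,0,0,0],
])

```text
clock: 17.65
position: [0.5915, 0.0595, 0.1999]
ee_rot: [0.006, -3.141, -0.002]
force: [-0.1, -0.3, -1.4]
width: 0.26
gripper_force: 20.0
```

```bash
python3 g.py .592 .079 .175 0
```

```text
t 17.65 pos [0.5915 0.0595 0.1999] err mm [  0.5  19.5 -24.9] units now [-0.02  0.78  1.  ] units after turn [-0.02  0.78  1.  ] turn [ 0.01  -0.001  0.036] F [-0.11 -0.35 -1.39] w 0.26 gf 20.0 j [-0.53  0.43  0.48  1.71 -0.23  1.05  1.6 ]
```

carry_out([
  [0,-0.02,0.5,0,0,0,0.03],
  [0,0,0.28,0.3,0,0,0],
  [0,0,0,0.4,0,0,0],
  [0,0,0,0.3,0,0,0],
  [0,0,0,0,0,0,0],
  [0,0,0,0,0,0,0],
])

```text
clock: 18.25
position: [0.5921, 0.0756, 0.1744]
ee_rot: [-0.006, -3.141, 0.001]
force: [0.7, 0.5, -1.1]
width: 0.262
gripper_force: 20.0
```

```bash
python3 g.py .592 .079 .158 0
```

```text
t 18.25 pos [0.5921 0.0756 0.1744] err mm [ -0.1   3.4 -16.4] units now [0.   0.14 0.65] units after turn [0.   0.14 0.65] turn [-0.005 -0.007 -0.039] F [ 0.7   0.45 -1.08] w 0.262 gf 20.0 j [-0.55  0.46  0.47  1.74 -0.24  1.    1.58]
```

carry_out([
  [0,0,0.14,0.27,0,0,0],
  [0,0,0,0.2,0,0,0],
  [0,0,0,0.1,0,0,0],
  [0,0,0,0.08,0,0,0],
  [0,0,0,0,0,0,0],
  [0,0,0,0,0,0,0],
  [0,0,0,0,0,0,0],
])

```text
clock: 18.95
position: [0.5924, 0.0801, 0.1588]
ee_rot: [0.004, 3.141, 0.001]
force: [0.7, 1.1, 2.1]
width: 0.262
gripper_force: 20.0
```

```bash
python3 g.py .592 .079 .158 0
```

```text
t 18.95 pos [0.5924 0.0801 0.1588] err mm [-0.4 -1.1 -0.8] units now [ 0.02 -0.04  0.03] units after turn [ 0.02 -0.04  0.03] turn [ 0.005  0.005 -0.028] F [0.65 1.09 2.1 ] w 0.262 gf 20.0 j [-0.55  0.48  0.46  1.75 -0.25  0.97  1.58]
```

carry_out([
  [0,0,0,-0.4,0,0,0],
  [0,0,0,-0.7,0,0,0],
  [0,0,-0.4,-0.57,0,0,0],
  [0,-0.02,-0.8,0,0,0,0],
  [0,-0.02,-1,0,0,0,0],
  [0,-0.02,-1,0,0,0,0],
  [0,0,-1,0,0,0,0],
  [0,0,-1,0,0,0,0],
])

```text
clock: 19.75
position: [0.593, -0.0524, 0.201]
ee_rot: [0.006, 3.141, -0.001]
force: [-0.4, -0.1, -1.8]
width: 0.259
gripper_force: 20.0
```

carry_out([
  [0,0,-0.7,0,0,0,0],
  [0,0,-0.3,0.3,0,0,0],
  [0,0,0,0.4,0,0,0],
  [0,0,0,0.3,0,0,0],
  [0,0,0,0,0,0,0],
  [0,0,0,0,0,0,0],
])

```text
clock: 20.35
position: [0.5932, -0.074, 0.1748]
ee_rot: [-0.002, -3.141, -0.0]
force: [-0.6, -0.5, -1.4]
width: 0.262
gripper_force: 20.0
```

```bash
python3 g.py .594 -.0765 .158 0
```

```text
t 20.35 pos [ 0.5932 -0.074   0.1748] err mm [  0.8  -2.5 -16.8] units now [-0.03 -0.1   0.67] units after turn [-0.03 -0.1   0.67] turn [ 0.003 -0.01  -0.013] F [-0.58 -0.52 -1.39] w 0.262 gf 20.0 j [-0.31  0.46  0.5   1.74 -0.25  1.01  1.85]
```

carry_out([
  [0,-0.02,-0.08,0.29,0,0,0],
  [0,0,0,0.2,0,0,0],
  [0,0,0,0.1,0,0,0],
  [0,0,0,0.08,0,0,0],
  [0,0,0,0,0,0,0],
  [0,0,0,0,0,0,0],
  [0,0,0,0,0,0,0],
])

```text
clock: 21.05
position: [0.594, -0.0772, 0.1587]
ee_rot: [0.005, 3.141, 0.0]
force: [0.6, -0.2, 1.9]
width: 0.263
gripper_force: 20.0
```

```bash
python3 g.py .594 -.0765 .158 0
```

```text
t 21.05 pos [ 0.594  -0.0772  0.1587] err mm [ 0.   0.7 -0.7] units now [-0.    0.03  0.03] units after turn [-0.    0.03  0.03] turn [ 0.001  0.005 -0.029] F [ 0.57 -0.19  1.94] w 0.263 gf 20.0 j [-0.3   0.48  0.49  1.75 -0.27  0.97  1.86]
```

carry_out([
  [0,0,0,-0.5,0,0,0],
  [0,0,0,-0.9,0,0,0],
  [0,0,0,-0.9,0,0,0],
  [0,0,0,-0.9,0,0,0],
  [0,0.3,0.5,-0.5,0,0,0],
  [0,0.52,1,0,0,0,0],
  [0,0.52,1,0,0,0,0],
  [0,0.52,1,0,0,0,0],
])

```text
clock: 21.85
position: [0.5467, 0.0111, 0.2517]
ee_rot: [0.005, 3.142, 0.0]
force: [0.8, -0.4, -1.8]
width: 0.26
gripper_force: 20.0
```

carry_out([
  [0,0.52,1,0,0,0,0],
  [0,0.52,1,0,0,0,0],
  [0,0.52,1,0,0,0,0],
  [0,0.52,1,0,0,0,0],
  [0,0.52,1,0,0,0,0],
  [0,0.52,1,0,0,0,0],
  [0,0.52,1,0,0,0,0],
  [0,0.52,1,0,0,0,0],
])

```text
clock: 22.65
position: [0.4433, 0.2114, 0.2517]
ee_rot: [0.005, 3.142, 0.0]
force: [-0.5, 0.5, -0.8]
width: 0.261
gripper_force: 20.0
```

carry_out([
  [0,0.52,1,0,0,0,0],
  [0,0.52,1,0,0,0,0],
  [0,0.5,0.9,0,0,0,0],
  [0,0.4,0.6,0,0,0,0],
  [0,0,0,0,0,0,0],
  [0,0,0,0,0,0,0],
])

```text
clock: 23.25
position: [0.3959, 0.298, 0.2514]
ee_rot: [0.004, 3.141, -0.0]
force: [0.8, 0.3, -1.8]
width: 0.26
gripper_force: 20.0
```

```bash
python3 g.py .3877 .3167 .22 0
```

```text
t 23.25 pos [0.3959 0.298  0.2514] err mm [ -8.2  18.7 -31.4] units now [0.33 0.75 1.26] units after turn [0.33 0.75 1.26] turn [-0.003  0.002 -0.024] F [ 0.8   0.25 -1.76] w 0.26 gf 20.0 j [-1.03  0.2   0.33  1.87 -0.07  1.09  0.9 ]
```

carry_out([
  [0,0.18,0.4,0,0,0,0],
  [0,0.15,0.35,0,0,0,0],
  [0,0,0,0,0,0,0],
  [0,0,0,0.4,0,0,0],
  [0,0,0,0.6,0,0,0],
  [0,0,0,0.2,0,0,0],
  [0,0,0,0,0,0,0],
  [0,0,0,0,0,0,0],
])

```text
clock: 24.05
position: [0.3879, 0.317, 0.2211]
ee_rot: [0.005, 3.142, -0.0]
force: [-0.2, 0.3, -1.7]
width: 0.261
gripper_force: 20.0
```

```bash
python3 g.py .3877 .3167 .136 0; python3 - <<'E'
from m import *
s=snap('scene','s6')
c=cv2.resize(s['pixels'][110:200,210:330],None,fx=6,fy=6,interpolation=2)
cv2.imwrite('pics/s6c.png',c[:,:,::-1])
for P in([.3877,.3167,.095],[.3877,.3167,.1075]):
    q=s['mtx']@(s['R']@np.array(P)+s['t']);print((q[:2]/q[2]-[210,110])*6)
E
```

```text
t 24.05 pos [0.3879 0.317  0.2211] err mm [ -0.2  -0.3 -85.1] units now [ 0.01 -0.01  3.4 ] units after turn [ 0.01 -0.01  3.4 ] turn [-0.001  0.001 -0.033] F [-0.24  0.29 -1.67] w 0.261 gf 20.0 j [-1.05  0.24  0.32  1.9  -0.09  1.02  0.87]
[350.67666534 274.49942696]
[351.10177733 255.64466363]
```

View pics/s6c.png

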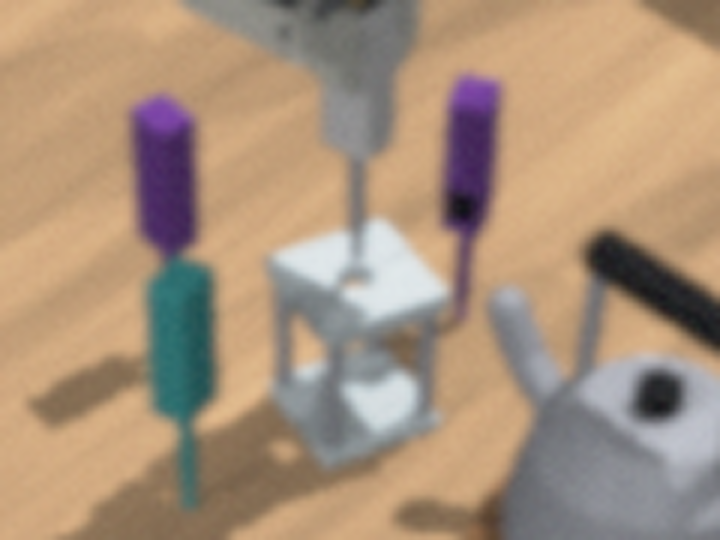

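The tip (357,262) is just above the hole (355,277). Inserting.

carry_out([
  [0,0,0,0.4,0,0,0],
  [0,0,0,0.4,0,0,0],
  [0,0,0,0.4,0,0,0],
  [0,0,0,0.4,0,0,0],
  [0,0,0,0,0,0,0],
])

```text
clock: 24.6
position: [0.3868, 0.3165, 0.1792]
ee_rot: [-0.004, -3.14, 0.003]
force: [0.0, -0.6, -1.5]
width: 0.261
gripper_force: 20.0
```

```bash
python3 g.py .3877 .3167 .137 0
```

```text
t 24.6 pos [0.3868 0.3165 0.1792] err mm [  0.9   0.2 -42.2] units now [-0.04  0.01  1.69] units after turn [-0.03  0.01  1.69] turn [-0.022 -0.019 -0.028] F [ 0.01 -0.58 -1.51] w 0.261 gf 20.0 j [-1.04  0.28  0.31  1.95 -0.11  0.92  0.89]
```

No contact, so it is going in freely.

carry_out([
  [0,-0.02,0,0.5,0,0,0],
  [0,0,0,0.5,0,0,0],
  [0,0,0,0.4,0,0,0],
  [0,0,0,0.2,0,0,0],
  [0,0,0,0.06,0,0,0],
  [0,0,0,0,0,0,0],
])

```text
clock: 25.2
position: [0.3882, 0.3171, 0.1394]
ee_rot: [-0.005, -3.141, 0.0]
force: [1.1, 0.4, -1.2]
width: 0.26
gripper_force: 20.0
```

```bash
python3 g.py .3877 .3167 .136 0
```

```text
t 25.2 pos [0.3882 0.3171 0.1394] err mm [-0.5 -0.4 -3.4] units now [ 0.02 -0.02  0.13] units after turn [ 0.02 -0.02  0.13] turn [-0.002 -0.001 -0.03 ] F [ 1.11  0.35 -1.16] w 0.26 gf 20.0 j [-1.02  0.34  0.3   2.   -0.13  0.83  0.91]
```

carry_out([
  [0,0,0,0.06,0,0,0],
  [0,0,0,0.05,0,0,0],
  [0,0,0,0,0,0,0],
  [0.55,0,0,0,0,0,0],
  [0.55,0,0,0,0,0,0],
  [0.55,0,0,0,0,0,0],
  [0.55,0,0,0,0,0,0],
  [0.55,0,0,0,0,0,0],
])

```text
clock: 26.0
position: [0.3882, 0.3172, 0.1368]
ee_rot: [0.004, 3.141, 0.0]
force: [-0.0, 0.8, 0.4]
width: 0.548
gripper_force: 0.0
```

carry_out([
  [0.55,0,0,-0.5,0,0,0],
  [0.55,0,0,-0.9,0,0,0],
  [0.55,0,0,-0.9,0,0,0],
  [0.55,0,0,-0.9,0,0,0],
  [0.55,0,0,-0.9,0,0,0],
  [0.55,0,0,-0.9,0,0,0],
  [0.55,0,0,-0.5,0,0,0],
  [0.55,0,0,0,0,0,0],
])

```text
clock: 26.8
position: [0.3889, 0.3178, 0.2762]
ee_rot: [0.005, 3.139, 0.004]
force: [0.3, 0.3, -0.7]
width: 0.553
gripper_force: 0.0
```

```bash
python3 - <<'E'
from m import *
s=snap('scene','s7')
c=cv2.resize(s['pixels'][110:270,200:370],None,fx=3.6,fy=3.6,interpolation=2)
cv2.imwrite('pics/s7c.png',c[:,:,::-1])
W=world(s);px=s['pixels'].astype(int);sat=px.max(-1)-px.min(-1)
Q=W[region(W,px,(.33,.26,.174),(.45,.37,.19),sat<50)];print('probe top',len(Q),rect(Q) if len(Q) else '',np.median(Q[:,2]) if len(Q) else '')
print(arm.observe()['clock'],arm.observe()['force'],arm.observe()['position'])
E
```

```text
probe top 61 (array([388.8, 316. ]), array([22.9, 29.8]), 'long axis deg', 2.9) 0.17884517897617022
26.85 [-0.55974049 -0.64883259 -0.52827139] [0.38834729 0.31732303 0.2747451 ]
```

View pics/s7c.png

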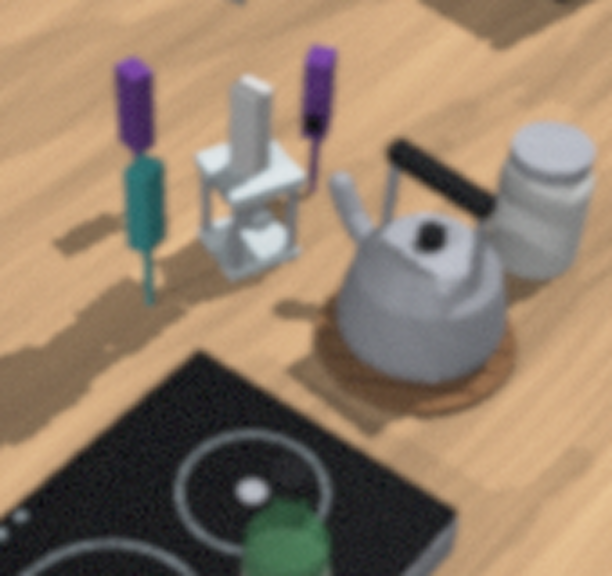

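The white probe stands upright in its stand (250,130), and its top is at z 0.179 as at the start. The kettle is centred on the trivet (425,300) and the gripper is clear. Handing in.

```bash
python3 -c "
from cell import arm
print(arm.sign_off())"
```

```text
the job is handed in; nothing more can be done
None
```

I handed the job in at about 27 s: the kettle stands level on the trivet, the probe pressed the small, medium and large dots in that order (about 3 N each by the wrist force), and it is back upright in its stand; I have no verdict from the judge.

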